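# Switch on the warming tray

## Task

Switch on the warming tray with your fingertips: press the square key first, then the round key, then the straight bar key, each fully down so that it stays down. Do not press the plus-shaped key, and leave the mug, the round tin, the flat tin, the pepper mill, the salt shaker and the teaspoon standing or lying where they are.

Things in the scene. Friction and masses are not known exactly. Their poses are not given: they have to be found in the camera images.
- tray: electric warming tray, fixed: a flat aluminium box 180 mm (x) by 270 mm (y), top 45 mm above the worktop, a black control strip 54 mm deep along its near (-x) long edge; origin at the centre of its underside, x to its back, y to its left. Beyond about x = 0.55 m a microwave and cabinets hang 0.46 m above the worktop: swing the arm round drawn in, in front of them
- tray_strip (a point): centre of the control strip, on its upper face (45 mm above the worktop). Four white keys stand in a row along the tray's y through this point, at -81, -27, +27 and +81 mm (54 mm apart), each on a flat black 50 x 50 mm bezel 2 mm thick; which key is in which place changes from one start to another
- square_top (a point): centre of the upper face of the square key, 36 x 36 mm (the master switch); its axes are parallel to the tray's. When up, this face is 57 mm above the worktop (10 mm above the bezel); it goes straight down and moves with the key
- square_key (a joint): how far the square key is pressed, in m: near 0 = up, 0.007 = fully down on its stop (3 mm still stands above the bezel). It takes about 3 N to move, does not spring back, and stays where it is left
- round_top (a point): centre of the upper face of the round key, 26 mm across (the timer); its axes are parallel to the tray's. When up, this face is 57 mm above the worktop (10 mm above the bezel); it goes straight down and moves with the key
- round_key (a joint): how far the round key is pressed, in m: near 0 = up, 0.007 = fully down on its stop (3 mm still stands above the bezel). It takes about 3 N to move, does not spring back, and stays where it is left
- bar_top (a point): centre of the upper face of the plain straight bar key, 12 mm along the tray's x by 44 mm along the tray's y (the heating plate); its axes are parallel to the tray's. When up, this face is 57 mm above the worktop (10 mm above the bezel); it goes straight down and moves with the key
- bar_key (a joint): how far the bar key is pressed, in m: near 0 = up, 0.007 = fully down on its stop (3 mm still stands above the bezel). It takes about 3 N to move, does not spring back, and stays where it is left
- cross_top (a point): centre of the upper face of the plus-shaped key, 40 x 40 mm over its arms, arms 12 mm wide (the keypad lock; not to be pressed); its axes are parallel to the tray's. When up, this face is 57 mm above the worktop (10 mm above the bezel); it goes straight down and moves with the key
- cross_key (a joint): how far the cross key is pressed, in m: near 0 = up, 0.007 = fully down on its stop (3 mm still stands above the bezel). It takes about 3 N to move, does not spring back, and stays where it is left
- mug: white mug, 78 mm across and 114 mm over its handle, 93 mm tall, loose, standing on the worktop right of the tray; origin at the centre of its underside
- tin_tomato: round food tin, 75 mm across, 58 mm tall, loose, standing on the dark heating plate behind the keys; origin at the centre of its underside
- sardine_tin: flat oblong food tin, 63 x 105 mm, 26 mm tall, loose, lying on the heating plate behind the keys; origin at the centre of its underside
- pepper_mill: wooden pepper mill, 58 mm across, 170 mm tall, loose, standing on the worktop behind the tray; origin at the centre of its underside
- salt_shaker: salt shaker, 44 mm across, 90 mm tall, loose, standing on the worktop behind the tray; origin at the centre of its underside
- teaspoon: steel teaspoon, 130 x 27 x 11 mm, loose, lying on the worktop in front of the tray; origin under its centre
Not all that is in view belongs to the job. Leave any green look-alike of the tin_tomato alone.

How it is judged:
By the outcome, as a careful person would: the job done as asked, in the order asked, and still so for the second after the job is handed in, with the robot touching nothing.
It also fails if it takes over 45 s, if anything falls off the work surface, if the arm or the gripper's body presses on something with over 40 N, if the wrist force passes 120 N, or if a joint passes its speed limit or range.

## Robot

A 6-joint arm with a two-finger parallel gripper is mounted at the origin on a cart in front of the work surface, level with it; the furniture and walls round the work are solid. World frame = base frame: x ahead of the robot, y to its left, z up, the work surface at z = 0. Lengths are in m, angles in rad, forces in N, time in s.
With the tool pointing down it reaches from about 0.25 to 0.775 m from the base axis. Payload 8.9 kg.
Tool frame: the origin (TCP) lies at the very end of the fingers, on their centre line; the grasp point (between the pads) lies 19 mm behind it; z points along the fingers, y is the line along which they close (so a half turn about z gives the same grasp; the last joint's range is limited). The gripper opens to 85 mm and grips with 20 to 120 N. Pads are 22 mm wide; open, the fingers measure 114 mm over their backs; the gripper's body (76 mm by 85 mm) begins 54 mm behind the grasp point. The pads swing forward as they close: fully open they stand 13 mm farther back than shut.
Start: joints at [-1.433, 0.291, -0.153, 1.127, 0, 1.431], TCP at [0.143, -0.505, 0.231] pointing down, gripper open.
Joint ranges: [-2.52, 2.52], [-0.91, 1.74], [-1.3, 1.37], [-1.96, 2.02], [-1.52, 1.47], [-3.14, 3.14]. Speed limits (rad/s): [2.22, 2.22, 2.79, 3.14, 3.14, 3.14].

## Interface

Orientations are given as [roll, pitch, yaw] about the fixed x, y, z axes, in that order (R = Rz(yaw) Ry(pitch) Rx(roll)).
In Python, from station import r gives the robot as it stands.
- The arm moves only by the shell command python3 -m pendant 'ROWS' [OPENING] [FORCE]. ROWS is JSON, a list of rows, each a list of 4 numbers: the shift along the world's x, y, z in m, then the turn about the world's z in rad. In form: [[dx, dy, dz, roll], ...]. A call has 1 to 5 rows; each row is the pose to reach, as a shift and turn from the pose commanded when the call began; what a row does not reach only later rows make up. A row lasts 1/8 s, in which the tool goes at most 62.5 mm and 10.7 degrees, less where a joint would pass 70% of its speed; a pose out of reach is approached as far as the arm can. A call with a gripper value outside its range is refused whole. OPENING is the closure, from -1 (fully open) to 1 (shut), set as the call begins (- or left out, the last holds). The fingers move at their own pace and stop on an object; FORCE is the grip in N (left out, the last holds). Time passes only in rows, so rows that repeat a pose let the fingers close. It gives the time, the measured TCP pose, the force, the opening and the grip force at its end, in the units of the state.
- r.sense(): the state, without advancing time (a new reading comes with each control period).
- r.grab_frame(name): name is "scene" or "top" or "wrist"; returns a dict with "pixels" (384x512x3 uint8, blue, green, red), "camera_matrix" (3x3 intrinsics, pixels), "k1" (the pictures are not rectified: a ray, as slopes to the right and down, at radius r is drawn at 1 + k1 r^2 times it, then the intrinsics apply), "T" (4x4, takes a point from camera to world coordinates). Camera axes: x right, y down, z forward; pixel columns grow to the right and rows downward; lengths in m; the calibration is good to about 2 mm. A picture is of the moment at which its call begins. There is no depth.
- r.job_done(): hands the job in; it is judged then, once.
The state is a dict: "time_s": time; "joint_pos": joint angles; "qd": joint speeds; "joint_torque": joint torques, N m; "tcp_pos": TCP position; "tcp_rot": TCP orientation; "wrist_force": force on the tool from outside, world axes, zero at the start; "moment": the same for the moment, N m; "gripper_width": finger opening in m; "grip_force": force on a finger pad.
Only numpy, scipy, OpenCV 4.12 (cv2) and the standard library are available. Lean on these libraries where they do the work, as an engineer would, in place of code of your own. Each camera call takes 0.05 s, during which the arm holds its last target. There are 200 camera calls.

## Working session

There is one attempt and no reset: what is moved stays moved. The work goes in short steps, Python scripts to look and compute and a shell command to move; the robot and the scene stay as the last step left them, time stands still between calls to the robot, and variables do not carry over. Pictures are saved under pics/ and viewed, at most 10 in all, crops included, and the job is handed in when it is done.

```bash
mkdir -p pics
cat > h.py <<'E'
import numpy as np, cv2
from station import r
def grab(n):
    f=r.grab_frame(n); return f
def ray(f,u,v):
    K=np.array(f["camera_matrix"]);k=f["k1"];T=np.array(f["T"])
    p=cv2.undistortPoints(np.array([[[u,v]]],float),K,np.array([k,0,0,0,0.]))[0,0]
    return T[:3,3],T[:3,:3]@np.array([p[0],p[1],1])
def onz(f,u,v,z):
    o,d=ray(f,u,v); return o+d*(z-o[2])/d[2]
E
python3 - <<'E'
from h import *
import pickle
fs={}
for n in("scene","top"):
    f=grab(n);fs[n]=f;cv2.imwrite(f"pics/{n}0.png",f["pixels"]);print(n,np.array(f["T"]).round(3).tolist())
pickle.dump(fs,open("fs.pkl","wb"))
s=r.sense();print(s)
E
```

```text
scene [[0.487, -0.416, 0.768, -0.427], [-0.873, -0.224, 0.433, -0.78], [-0.008, -0.882, -0.472, 0.674], [0.0, 0.0, 0.0, 1.0]]
top [[0.028, -0.99, 0.138, 0.437], [-0.999, -0.025, 0.02, -0.235], [-0.016, -0.139, -0.99, 1.158], [0.0, 0.0, 0.0, 1.0]]
{'time_s': 0.1, 'joint_pos': array([-1.43330777e+00,  2.91226801e-01, -1.54036906e-01,  1.12669493e+00,
       -2.96832563e-05,  1.43147862e+00]), 'qd': array([-0.00083691, -0.00240581,  0.00262931,  0.000135  ,  0.00156805,
       -0.00095139]), 'joint_torque': array([ 8.44938459e-04, -5.37978423e+01,  3.31919682e+01,  9.29240050e-03,
       -2.62771819e-04,  6.14848972e-07]), 'tcp_pos': array([ 0.14340662, -0.50463353,  0.23079345]), 'tcp_rot': array([-3.14043748e+00, -1.32011913e-04,  2.76806210e-01]), 'wrist_force': array([ 0.07388534,  0.8677388 , -0.41135516]), 'moment': array([-0.02907619,  0.00158865,  0.0259347 ]), 'grip_force': 0.0, 'gripper_width': 0.08534341515272331}
```

View pics/top0.png

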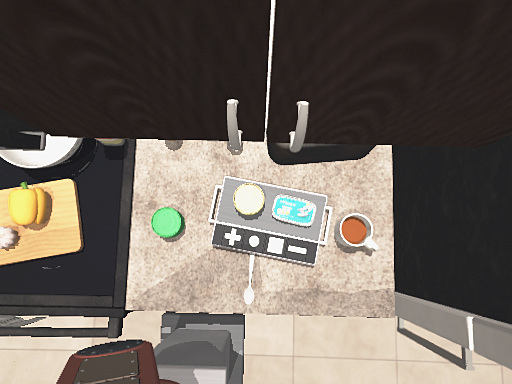

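View pics/scene0.png

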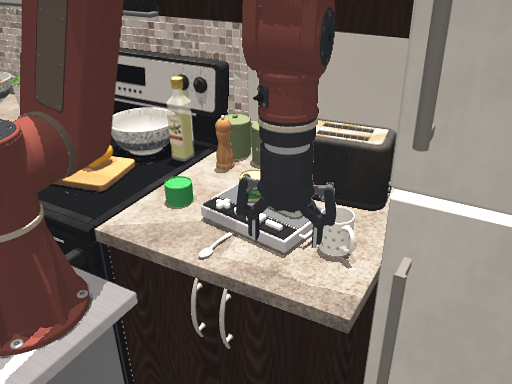

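The top view shows the four white key shapes on the black strip: plus (232,237), round (254,241), square (275,245) and bar (297,249). The spoon is at about (250,280) and the mug at (355,231). The yellowish tin (249,198) and sardine tin (294,209) are on the plate, and the green look-alike is at (167,222). In the scene view the arm hides some of the keys.

Each wanted key could be confused with any of the other three. The bar in particular could be taken for the plus, and the tray's silver handles (at 216 and 327) could be taken for a bar. I'll measure the keys and check them in a crop.

Run:
```python
from h import *
import pickle
f=pickle.load(open("fs.pkl","rb"))["top"];im=f["pixels"]
x0,y0,x1,y1=205,170,385,310
cv2.imwrite("pics/crop.png",cv2.resize(im[y0:y1,x0:x1],None,fx=4,fy=4,interpolation=cv2.INTER_CUBIC))
g=im.min(2);m=np.zeros_like(g);m[225:260,222:310]=(g[225:260,222:310]>150)*255
n,l,st,c=cv2.connectedComponentsWithStats(m)
P=[]
for i in range(1,n):
    if 25<st[i,4]<400:
        w=np.where(l==i,g,0).astype(float);ys,xs=np.nonzero(w);
        p=onz(f,*c[i],.057);print(c[i].round(1),st[i],p.round(4))
```

```text
[232.2 236.4] [224 228  17  18 147] [ 0.4753 -0.169   0.057 ]
[253.5 240.7] [249 236  10  11  91] [ 0.4662 -0.2219  0.057 ]
[275.1 245. ] [267 237  17  17 230] [ 0.4571 -0.2752  0.057 ]
[297.  249.3] [288 245  19   9 106] [ 0.4482 -0.329   0.057 ]
[247.1 256.2] [222 250  70  10 310] [ 0.4281 -0.2071  0.057 ]
```

View pics/crop.png

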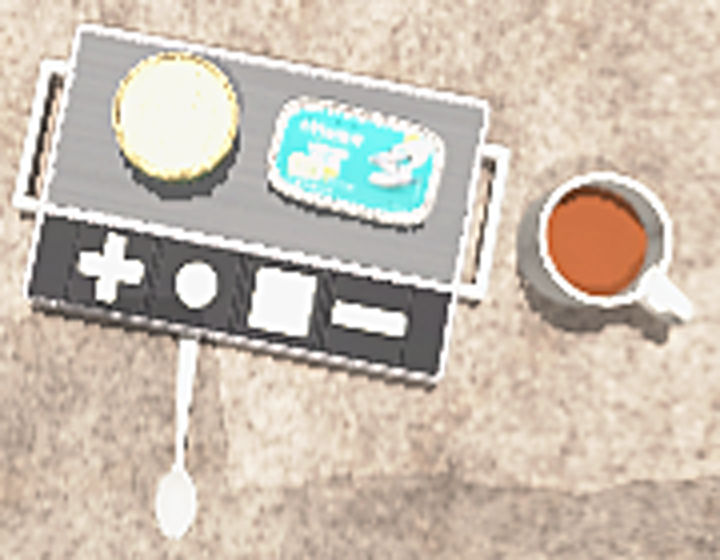

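The crop confirms that, left to right, the keys are plus, round, square and bar. Their spacing is about 54 mm and the tray yaw about -0.168, both as expected. I'll close the fingers and move above the square key at (0.457,-0.275), with a turn of -0.445.

```bash
python3 -m pendant '[[0.04,0.03,0,-0.1],[0.08,0.06,0,-0.2],[0.12,0.09,0,-0.3],[0.16,0.12,0,-0.4],[0.2,0.15,0,-0.445]]' 1 40; python3 -m pendant '[[0.04,0.027,0,0],[0.08,0.054,0,0],[0.114,0.08,0,0],[0.114,0.08,0,0],[0.114,0.08,0,0]]'
```

```text
time_s: 0.72
tcp_pos: [0.3445, -0.3538, 0.2311]
tcp_rot: [-3.141, 0.0, -0.171]
wrist_force: [1.0, -0.1, -0.5]
gripper_width: -0.0
grip_force: 0.0
time_s: 1.35
tcp_pos: [0.4571, -0.275, 0.231]
tcp_rot: [-3.142, 0.001, -0.168]
wrist_force: [-0.1, 0.4, 0.3]
gripper_width: 0.0
grip_force: 0.0
```

Run:
```python
from h import *
f=grab("wrist");im=f["pixels"];cv2.imwrite("pics/w1.png",im)
g=im.min(2);n,l,st,c=cv2.connectedComponentsWithStats((g>170).astype(np.uint8)*255)
for i in range(1,n):
    if 150<st[i,4]<20000: print(c[i].round(1),st[i],onz(f,*c[i],.057).round(4))
```

```text
[237.1 102.5] [ 102   41  262  154 3099] [ 0.5433 -0.2692  0.057 ]
[164.   80.3] [ 132   49   65   73 2829] [ 0.5788 -0.1952  0.057 ]
[289.9  90. ] [ 233   59  100   66 1599] [ 0.5463 -0.3287  0.057 ]
[446.3 115.2] [ 398   69   85   83 1010] [ 0.4905 -0.4971  0.057 ]
[165.4 175.7] [149 160  34  32 524] [ 0.4761 -0.1698  0.057 ]
[255.7 175.9] [241 161  31  30 877] [ 0.458  -0.2756  0.057 ]
[210.7 175.9] [200 166  22  21 346] [ 0.4669 -0.2228  0.057 ]
[301.1 175.7] [283 171  37  10 352] [ 0.4492 -0.3291  0.057 ]
[222. 223.] [215 196  14  64 372] [ 0.4058 -0.2242  0.057 ]
```

View pics/w1.png

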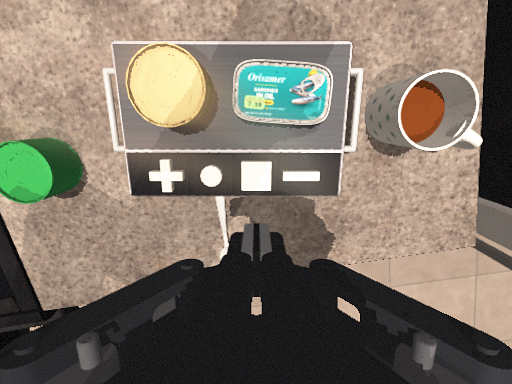

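The wrist view agrees with the top view to within 1 mm: plus (165,176), round (211,176), square (256,176), bar (301,176). The aligned tool is centred on the square, so I'll press.

```bash
python3 -m pendant '[[0,0,-0.05,0],[0,0,-0.1,0],[0,0,-0.14,0],[0,0,-0.16,0],[0,0,-0.16,0]]'; python3 -m pendant '[[0,0,-0.01,0],[0,0,-0.015,0],[0,0,-0.019,0],[0,0,-0.021,0],[0,0,-0.021,0]]'
```

```text
time_s: 2.02
tcp_pos: [0.4557, -0.275, 0.0702]
tcp_rot: [-3.14, 0.003, -0.17]
wrist_force: [0.3, -0.2, -0.2]
gripper_width: -0.0001
grip_force: 0.0
time_s: 2.65
tcp_pos: [0.4576, -0.275, 0.0503]
tcp_rot: [-3.141, -0.0, -0.168]
wrist_force: [-0.0, 0.2, -0.2]
gripper_width: -0.0001
grip_force: 0.3
```

```bash
python3 -m pendant '[[0,0,-0.001,0],[0,0,-0.002,0],[0,0,-0.002,0]]'
```

```text
time_s: 3.02
tcp_pos: [0.4577, -0.2751, 0.0499]
tcp_rot: [3.141, -0.001, -0.168]
wrist_force: [-6.1, 3.7, 21.8]
gripper_width: 0.0002
grip_force: 10.9
```

The square key is on its stop at z = 0.050 with 22 N. Next is the round key.

```bash
python3 -m pendant '[[0,0,0.015,0],[0,0,0.03,0],[0.0045,0.026,0.03,0],[0.009,0.0525,0.03,0],[0.009,0.0525,0.03,0]]'; python3 -m pendant '[[0,0,-0.015,0],[0,0,-0.023,0],[0,0,-0.027,0],[0,0,-0.03,0],[0,0,-0.03,0]]'
```

```text
time_s: 3.65
tcp_pos: [0.4667, -0.2211, 0.0788]
tcp_rot: [-3.141, -0.0, -0.166]
wrist_force: [-0.2, -0.4, 0.2]
gripper_width: -0.0002
grip_force: 0.0
time_s: 4.28
tcp_pos: [0.4662, -0.223, 0.0498]
tcp_rot: [3.141, -0.0, -0.169]
wrist_force: [-7.7, 3.4, 27.1]
gripper_width: -0.0003
grip_force: 13.2
```

The round key is down at z = 0.0498 with 27 N. Now the bar key.

```bash
python3 -m pendant '[[0,0,0.02,0],[0,0,0.04,0],[-0.006,-0.036,0.04,0],[-0.012,-0.072,0.04,0],[-0.0175,-0.1065,0.04,0]]'; python3 -m pendant '[[0,0,0,0],[0,0,-0.02,0],[0,0,-0.033,0],[0,0,-0.04,0],[0,0,-0.04,0]]'
```

```text
time_s: 4.9
tcp_pos: [0.4485, -0.3303, 0.0881]
tcp_rot: [-3.141, 0.0, -0.168]
wrist_force: [0.1, -0.8, -0.3]
gripper_width: -0.0002
grip_force: 0.0
time_s: 5.52
tcp_pos: [0.4486, -0.3282, 0.0498]
tcp_rot: [-3.141, 0.001, -0.168]
wrist_force: [-7.0, 6.0, 23.3]
gripper_width: 0.0001
grip_force: 11.7
```

The bar key is down. I'll lift, back off a little and check.

```bash
python3 -m pendant '[[0,0,0.04,0],[0,0,0.09,0],[0,0,0.13,0],[0,0.02,0.17,0],[0,0.053,0.182,0]]'; python3 -m pendant '[[-0.05,0,0,0],[-0.05,0,0,0],[-0.05,0,0,0],[-0.05,0,0,0]]'
python3 - <<'E'
from h import *
f=grab("wrist");cv2.imwrite("pics/w2.png",f["pixels"])
g=grab("scene");cv2.imwrite("pics/s2.png",cv2.resize(g["pixels"][130:290,160:380],None,fx=3,fy=3))
E
```

```text
time_s: 6.15
tcp_pos: [0.45, -0.2764, 0.2328]
tcp_rot: [3.14, -0.003, -0.169]
wrist_force: [0.7, 0.3, -0.1]
gripper_width: 0.0001
grip_force: 0.0
time_s: 6.65
tcp_pos: [0.3997, -0.2762, 0.2302]
tcp_rot: [-3.142, -0.0, -0.168]
wrist_force: [-0.2, -0.6, -0.2]
gripper_width: -0.0003
grip_force: 0.0
```

View pics/w2.png

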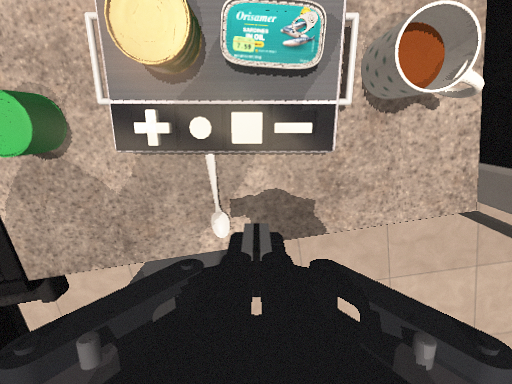

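View pics/s2.png

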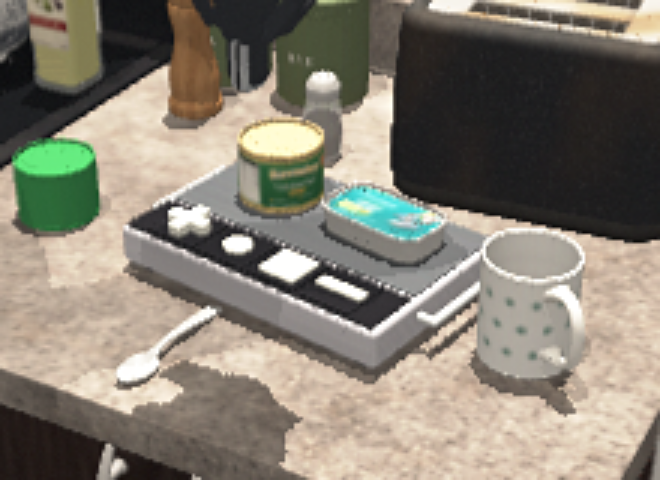

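The scene crop shows round (237,244), square (287,265) and bar (341,289) all down. The plus (189,221) still stands up, the other things haven't moved, and the gripper is clear.

```bash
python3 -c "
from station import r
print(r.job_done())"
```

```text
the job is handed in; nothing more can be done
None
```

I pressed the square, round and bar keys fully down in that order; the final pictures show them staying down, the plus key still up and everything else where it was. The job is handed in.

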